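Angle an oak rail past the bench dog into the clamping bay

TASK

The loose wooden rail has to go into the clamping bay on the bench, but a steel post stands in front of the mouth, so it will not go in straight. Without picking it up, push it with the fingertips, one end first and then the other, to angle it past the post, and leave it lying flat between the two cheeks with its whole length against the back fence. Leave everything else on the bench where it is.

Things in the scene. Friction and masses are not known exactly. Their poses are not given: they have to be found in the camera images.
- rail: loose straight wooden rail lying flat on the robot's side of the bay, 240 mm long, 30 wide, 25 high, about 0.2 kg; slides on the bench under a light push. Origin: centre of its underside; its y axis runs along its length, z up. At the start it lies within 0.2 rad of the bay's y axis, +y to the robot's left
- rail_left (a point): middle of the rail's end face at its +y end (the robot's left end at the start), half-way up: 120 mm from the rail's centre
- rail_right (a point): middle of the rail's end face at its -y end (the robot's right end at the start), half-way up: 120 mm from the rail's centre
- bay: plywood bay fixed to the bench, 30 mm high, no floor, open towards the robot. Origin: bench height, middle of the back fence's inner face; x points away from the robot into the fence, y left along it. Fence: y = -165 to 165 mm, 30 mm thick. Two side cheeks, inner faces at y = -145 and 145 mm, 20 mm thick, from x = -150 to 0 mm. Rail home: its centre at x = -15 mm
- post: plain round steel bench dog fixed upright in the bench, 24 mm diameter, 45 mm high, about 150 mm in front of the fence and 95 mm left or right of the bay's middle (the side varies). Origin: centre of its foot. From it to the cheek on the other side is an opening of about 228 mm, less than the rail's length; to the nearer cheek only 38 mm
- wax_tin: bystander: round aluminium tin, 60 mm diameter, 30 mm high, just outside one of the bay's cheeks
- tape_roll: bystander: roll of paper tape lying flat, 68 mm diameter, 24 mm high, just outside the other cheek
- glue_jar: bystander: white glue jar, 60 mm diameter, 90 mm high, to the left
- try_square: bystander: try square lying flat, 140 x 100 mm, 16 mm high, to the right; origin under the middle of its wooden stock
- screwdriver: bystander: screwdriver lying behind the fence
- block_plane: bystander: small block plane, 150 x 45 mm, 47 mm high, behind the fence
- offcut: bystander: offcut block, 70 x 50 mm, 30 mm high, to the left

How it is judged:
On the way:
1. one end of the rail is inside the bay while the other is still outside it, short of the post (((x of rail_left in the frame of bay above -0.12 m and x of rail_right in the frame of bay below -0.155 m) or (x of rail_right in the frame of bay above -0.12 m and x of rail_left in the frame of bay below -0.155 m))), for 0.1 s.
At the end, for the whole second after the job is handed in: the rail lies flat and at rest on the bench between the two cheeks, both of its ends against the back fence with a gap of no more than 9 mm (x of rail_left in the frame of bay between -0.024 and -0.01 m and x of rail_right in the frame of bay between -0.024 and -0.01 m and y of rail in the frame of bay between -0.03 and 0.03 m and height (world z) of rail below 0.005 m and angle between rail's own z axis and vertical below 0.1 rad and linear speed of rail below 0.01 m/s); the robot touches nothing.
It fails at once if the rail is lifted off the bench (more than 15 mm) (height (world z) of rail above 0.015 m).
It fails at once if the rail is tipped up (angle between rail's own z axis and vertical above 0.4 rad).
It fails at once if a bystander is shifted by more than 25 mm (distance of any of wax_tin, tape_roll, glue_jar, try_square, screwdriver, block_plane, offcut from where it was at the start of the episode above 0.025 m).
It also fails if it takes over 67 s, if anything falls off the work surface, if the arm or the gripper's body presses on something with over 40 N, if the wrist force passes 120 N, or if a joint passes its speed limit or range.

ROBOT

A 6-joint arm with a two-finger parallel gripper is mounted at the origin on the work surface. World frame = base frame: x ahead of the robot, y to its left, z up, the work surface at z = 0. Lengths are in m, angles in rad, forces in N, time in s.
With the tool pointing down it reaches from about 0.35 to 0.875 m from the base axis. Payload 15.5 kg.
Tool frame: the origin (TCP) lies at the very end of the fingers, on their centre line; the grasp point (between the pads) lies 19 mm behind it; x points along the fingers, y is the direction in which the jaws open and shut, and the axes are right-handed (so a half turn about x gives the same grasp; the last joint's range is limited). The gripper opens to 85 mm and grips with 20 to 120 N. Pads are 22 mm wide; open, the fingers measure 114 mm over their backs; the gripper's body (76 mm by 85 mm) begins 54 mm behind the grasp point. The pads swing forward as they close: fully open they stand 13 mm farther back than shut.
Start: joints at [1.036, 0.494, 1.345, -0, 1.302, -0.096], TCP at [0.266, 0.566, 0.231] pointing down, gripper open.
Joint ranges: [-2.91, 2.91], [-0.82, 2.16], [0.22, 2.67], [-1.22, 4.37], [0.12, 2.79], [-3.08, 3.08]. Speed limits (rad/s): [1.89, 1.89, 2.57, 3.01, 3.01, 3.01].

INTERFACE

Orientations are given as a 3x3 rotation matrix whose columns are the frame's x, y, z axes.
In Python, from bench import robot gives the robot as it stands.
- The arm moves only by the tool apply_moves, never from a script. Its argument "rows" is a list that holds one entry, the list of rows, each a list of 6 numbers: the shift along the tool's x, y, z normalised to -1 to 1, where 1 is 75 cm, then the turn, a rotation vector about the tool's x, y, z normalised to -1 to 1, where 1 is 120 degrees. A call has 1 to 20 rows; each row shifts and turns the commanded pose from where the row before left it, along the tool's axes as they then stand; what a row does not reach is not made up. A row lasts 1/12 s, in which the tool goes at most 41.7 mm and 7.16 degrees, less where a joint would pass 70% of its speed; a pose out of reach is approached as far as the arm can. A call with a number of a shift or a turn outside -1 to 1 is refused whole. A call with a gripper value outside its range is refused whole. "jaw" is the opening, from 0 (shut) to 1 (fully open), set as the call begins (left out, the last holds). The fingers move at their own pace and stop on an object; "force" is the grip in N (left out, the last holds). Time passes only in rows, so rows that do not move let the fingers close. It gives the time, the measured TCP pose, the force and the opening at its end, in the units of the state.
- robot.observe(): the state, without advancing time (a new reading comes with each control period).
- robot.grab_frame(name): name is "scene" or "top"; returns a dict with "color" (480x640x3 uint8, blue, green, red), "camera_matrix" (3x3 intrinsics, pixels), "extrinsics" (4x4, takes a point from world to camera coordinates). Camera axes: x right, y up, looking along -z (the intrinsics and any distortion apply to the point x, -y, -z); pixel columns grow to the right and rows downward; lengths in m; the calibration is good to about 2 mm. A picture is of the moment at which its call begins. There is no depth.
- robot.close_job(): hands the job in, once; it reports no verdict.
The state is a dict: "t": time; "joint_pos": joint angles; "qvel": joint speeds; "joint_efforts": joint torques, N m; "tool_pos": TCP position; "tcp_rot": TCP orientation; "wrist_force": force on the tool from outside, world axes, zero at the start; "wrist_torque": the same for the moment, N m; "finger_gap": opening from 0.0 (shut) to 1.0 (fully open).
Only numpy, scipy, OpenCV 4.12 (cv2) and the standard library are available. Lean on these libraries where they do the work, as an engineer would, in place of code of your own. Each camera call takes 0.05 s, during which the arm holds its last target.

## Working session

There is one attempt and no reset: what is moved stays moved. The work goes in short steps, Python scripts to look and compute and a tool call to move; the robot and the scene stay as the last step left them, time stands still between calls to the robot, and variables do not carry over. Pictures are saved under pics/ and viewed, and the job is handed in when it is done.

Besides the shell and the picture viewer there is one more tool, called by a JSON object that holds its "op" and its "data". apply_moves: Moves the arm, as the interface text tells. Scaled input: -1 to 1 covers 75 cm each way for a shift and 120 degrees each way for a turn. Its arguments: {"type":"object","properties":{"rows":{"type":"array","items":{"type":"array","items":{"type":"array","items":{"type":"number"}}}},"jaw":{"type":"number"},"force":{"type":"number"}},"required":["rows"]}

```bash
ls; mkdir -p pics; python3 - <<'E'
from bench import robot
import cv2,numpy as np
s=robot.observe();print(s)
for n in("top","scene"):
    f=robot.grab_frame(n);cv2.imwrite(f"pics/{n}0.png",f["color"]);print(f["camera_matrix"],f["extrinsics"],[k for k in f])
E
```

```text
pics
{'t': 0.0, 'joint_pos': array([ 1.03652152e+00,  4.94205770e-01,  1.34614826e+00,  1.41877114e-05,
        1.30251327e+00, -9.55231336e-02]), 'qvel': array([ 0.00099886, -0.00011114, -0.00081461, -0.0008295 , -0.00024475,
        0.00010082]), 'joint_efforts': array([-9.93039976e-04, -8.82144284e+01, -3.83872283e+01, -9.12522341e-05,
        9.95132898e-03,  6.46070930e-05]), 'tool_pos': array([0.26532084, 0.56547562, 0.23068042]), 'tcp_rot': array([[-6.60844000e-04,  4.24812701e-01,  9.05281024e-01],
       [-1.09004083e-03,  9.05280378e-01, -4.24813193e-01],
       [-9.99999188e-01, -1.26752853e-03, -1.35185918e-04]]), 'wrist_force': array([-0.17148713, -0.40611494,  0.19774464]), 'wrist_torque': array([-0.00144074, -0.00626651,  0.00233503]), 'finger_gap': 0.9993730295120372}
[[450.74226629   0.         316.57055995]
 [  0.         450.74226629 235.16112556]
 [  0.           0.           1.        ]] [[-7.56526504e-03 -9.99970837e-01 -1.04484570e-03  3.42251220e-02]
 [ 9.97900894e-01 -7.61680102e-03  6.43101133e-02 -5.78923785e-01]
 [-6.43161962e-02 -5.56129408e-04  9.97929415e-01 -1.32841951e+00]
 [ 0.00000000e+00  0.00000000e+00  0.00000000e+00  1.00000000e+00]] ['color', 'camera_matrix', 'extrinsics']
[[556.73483223   0.         308.85710115]
 [  0.         556.73483223 241.58734671]
 [  0.           0.           1.        ]] [[-0.36265206  0.93179424  0.01558807  0.20709629]
 [-0.72802145 -0.29370706  0.61945213  0.40630211]
 [ 0.58178025  0.21329714  0.78487966 -1.60125315]
 [ 0.          0.          0.          1.        ]] ['color', 'camera_matrix', 'extrinsics']
```

View pics/top0.png

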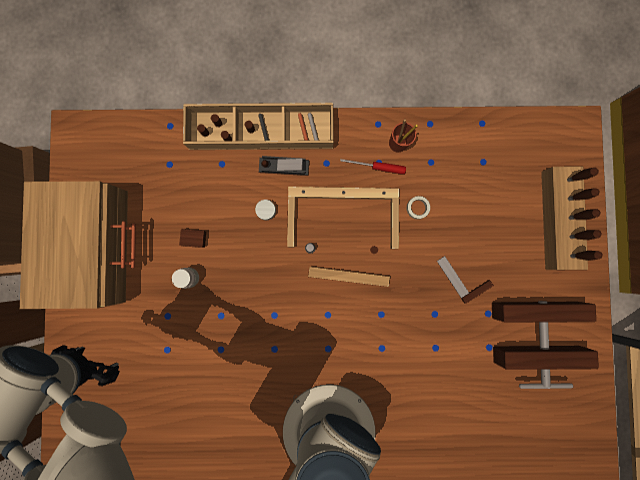

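View pics/scene0.png

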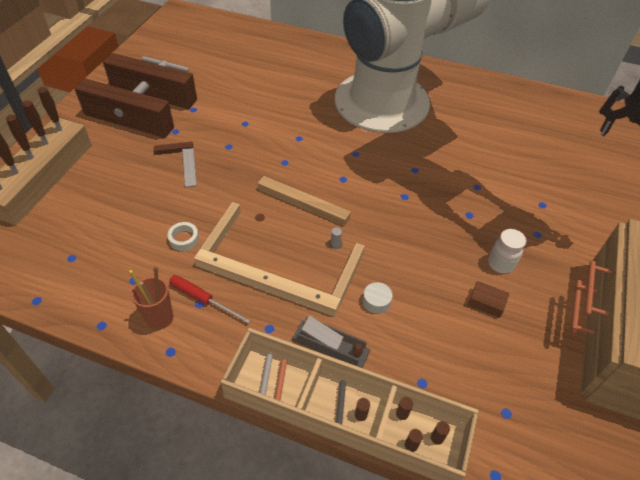

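```bash
cat > h.py <<'E'
import cv2,numpy as np
def ray(f_K,E,uv,z):
    K=f_K; d=np.array([(uv[0]-K[0,2])/K[0,0],-(uv[1]-K[1,2])/K[1,1],-1.0])
    R=E[:3,:3];c=-R.T@E[:3,3];d=R.T@d
    return c+d*(z-c[2])/d[2]
def proj(K,E,p):
    q=E[:3,:3]@np.array(p)+E[:3,3]
    return np.array([K[0,0]*q[0]/-q[2]+K[0,2],K[1,1]*-q[1]/-q[2]+K[1,2]])
E
python3 - <<'E'
import cv2
im=cv2.imread('pics/top0.png')
c=im[150:350,200:440]
c=cv2.resize(c,(0,0),fx=3.3,fy=3,interpolation=cv2.INTER_CUBIC) if 0 else cv2.resize(c,(720,600),interpolation=cv2.INTER_CUBIC)
cv2.imwrite('pics/c0.png',c)
E
```

```text
(no output)
```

View pics/c0.png

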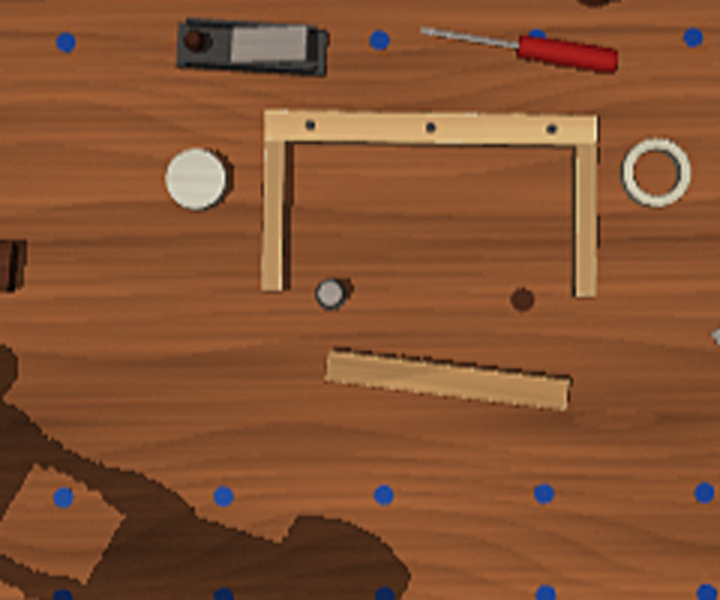

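```bash
python3 - <<'E'
from h import *
from bench import robot
f=robot.grab_frame("top");K=f["camera_matrix"];E=f["extrinsics"]
g=lambda u,v,z:ray(K,E,(200+(u+.5)/3-.5,150+(v+.5)/3-.5),z)[:2]
pts={'fence L out':(264,110,.03),'fence R out':(598,116,.03),'inL':(287,142,.03),'inR':(575,146,.03),'cheekLf':(262,290,.03),'cheekLfi':(284,291,.03),'cheekRfi':(576,297,.03),'cheekRf':(597,297,.03),
'r1':(329,350,.025),'r2':(570,379,.025),'r3':(566,410,.025),'r4':(326,380,.025),'post':(330,293,.045),'tin':(196,179,.03),'tape':(656,172,.024)}
P={}
for k,v in pts.items():
    P[k]=g(*v);print(k,P[k].round(4))
L=(P['r1']+P['r4'])/2;R=(P['r2']+P['r3'])/2
print('rail',(L+R)/2,np.linalg.norm(L-R),L,R)
# scene cross check
f=robot.grab_frame("scene");im=f["color"].copy()
for k,v in pts.items():
    u=proj(f["camera_matrix"],f["extrinsics"],[*P[k],v[2]]);cv2.circle(im,tuple((u*8).round().astype(int).tolist()),8,(0,255,0),-1,shift=3)
c=im[140:330,140:410];cv2.imwrite('pics/s1.png',cv2.resize(c,(800,563),interpolation=cv2.INTER_CUBIC))
E
```

```text
fence L out [0.7251 0.115 ]
fence R out [ 0.7165 -0.2171]
inL [0.6929 0.0922]
inR [ 0.6867 -0.1937]
cheekLf [0.546  0.1176]
cheekLfi [0.5448 0.0959]
cheekRfi [ 0.5367 -0.1919]
cheekRf [ 0.5366 -0.2126]
r1 [0.4864 0.052 ]
r2 [ 0.4561 -0.1854]
r3 [ 0.4258 -0.1809]
r4 [0.4569 0.0551]
post [0.5419 0.0503]
tin [0.6566 0.1826]
tape [ 0.6608 -0.2749]
rail [ 0.45630842 -0.06480546] 0.23865448944199005 [0.47168345 0.05352713] [ 0.4409334  -0.18313804]
```

View pics/s1.png

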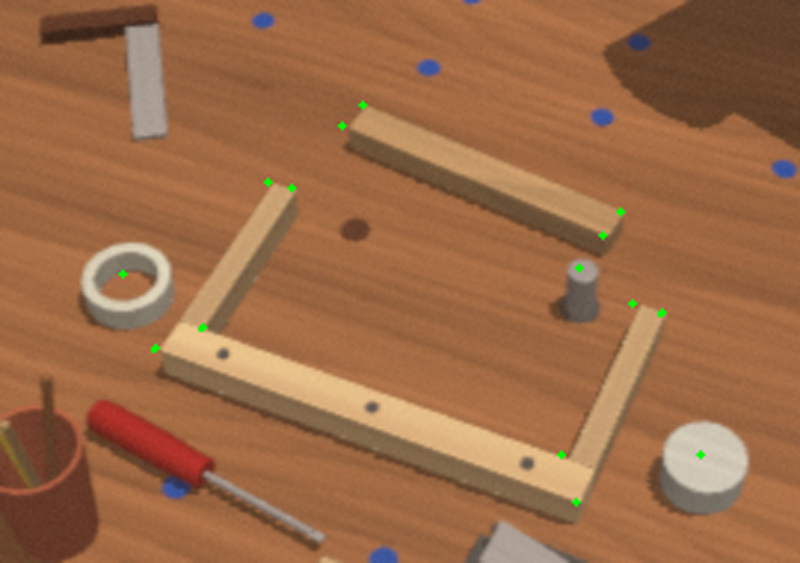

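{"op": "apply_moves", "data": {"rows": [[[0,0,0,-0.0523,0,0],[0,0,0,-0.0523,0,0],[0,0,0,-0.0523,0,0],[0,0,0,-0.0523,0,0],[0,-0.04,0.01,0,0,0],[0,-0.04,0.01,0,0,0],[0,-0.04,0.01,0,0,0],[0,-0.04,0.01,0,0,0],[0,-0.04,0.01,0,0,0],[0,-0.04,0.01,0,0,0],[0,-0.04,0.01,0,0,0],[0,-0.04,0.01,0,0,0],[0,-0.04,0.01,0,0,0],[0,-0.04,0.01,0,0,0],[0,-0.04,0.01,0,0,0],[0,-0.04,0.01,0,0,0],[0,-0.04,0.01,0,0,0],[0,-0.04,0.01,0,0,0]]], "jaw": 0}}

```text
t: 1.7
tool_pos: [0.3703, 0.1443, 0.2314]
tcp_rot: [[0.0, 0.0, 1.0], [0.0, 1.0, -0.0], [-1.0, 0.0, 0.0]]
wrist_force: [0.4, 1.0, -0.5]
finger_gap: 0.002
```

{"op": "apply_moves", "data": {"rows": [[[0,-0.0408,0.002,0,0,0],[0,-0.0408,0.002,0,0,0],[0,-0.0408,0.002,0,0,0],[0,-0.0408,0.002,0,0,0],[0,-0.0408,0.002,0,0,0],[0,-0.0408,0.002,0,0,0],[0,-0.0408,0.002,0,0,0],[0,-0.0408,0.002,0,0,0],[0,-0.0408,0.002,0,0,0],[0,-0.0408,0.002,0,0,0],[0.04,0,0,0,0,0],[0.04,0,0,0,0,0],[0.04,0,0,0,0,0],[0.04,0,0,0,0,0],[0.04,0,0,0,0,0],[0.04,0,0,0,0,0],[0.04,0,0,0,0,0],[0.012,0,0,0,0,0],[0,0,0,0,0,0]]]}}

```text
t: 3.28
tool_pos: [0.384, -0.1597, 0.0102]
tcp_rot: [[-0.003, 0.001, 1.0], [0.002, 1.0, -0.001], [-1.0, 0.002, -0.003]]
wrist_force: [0.2, -0.2, -0.3]
finger_gap: 0.0
```

```bash
cat > snap.py <<'E'
import sys
from h import *
from bench import robot
s=robot.observe();print(s['t'],s['tool_pos'].round(4),s['wrist_force'].round(1))
f=robot.grab_frame("top");n=sys.argv[1]
cv2.imwrite(f'pics/{n}_raw.png',f["color"])
cv2.imwrite(f'pics/{n}.png',cv2.resize(f["color"][150:350,200:440],(720,600),interpolation=cv2.INTER_CUBIC))
f=robot.grab_frame("scene")
cv2.imwrite(f'pics/{n}s.png',cv2.resize(f["color"][140:330,140:410],(800,563),interpolation=cv2.INTER_CUBIC))
E
python3 snap.py a1
```

```text
3.2833 [ 0.384  -0.1597  0.0102] [ 0.2 -0.2 -0.3]
```

View pics/a1.png

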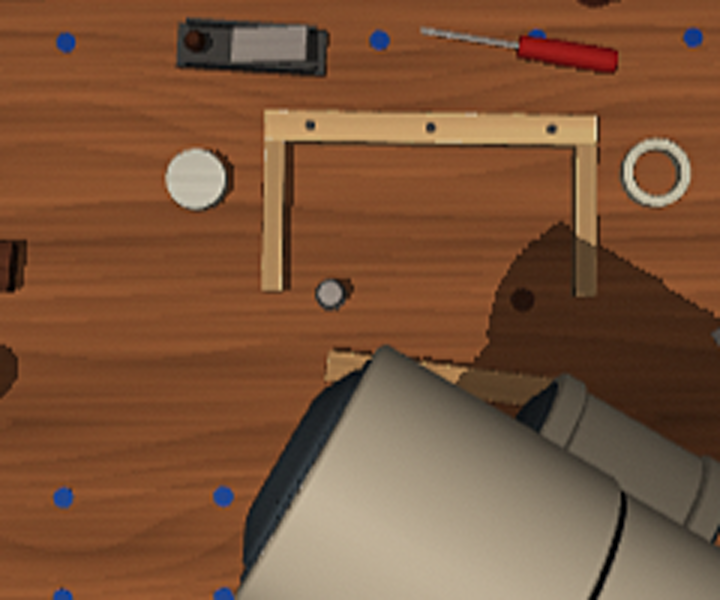

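View pics/a1s.png

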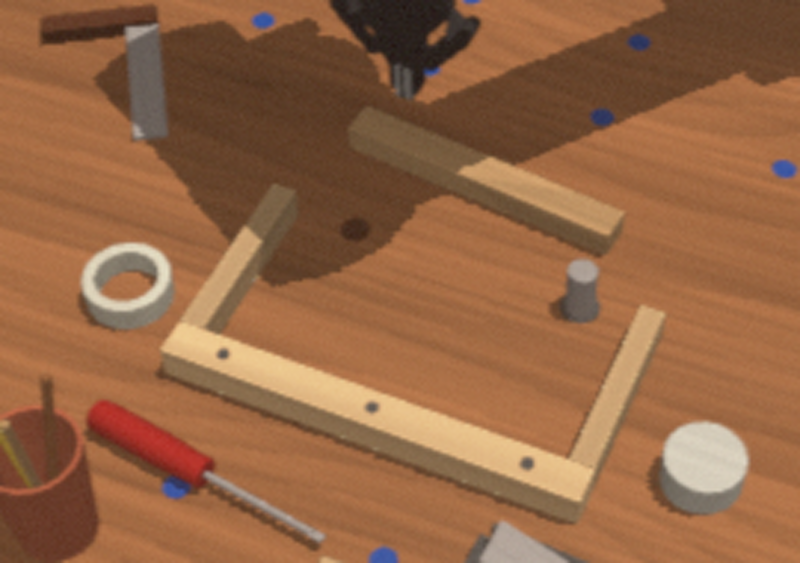

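{"op": "apply_moves", "data": {"rows": [[[0,0,0.01,0,0,0],[0,0,0.01,0,0,0],[0,0,0.01,0,0,0],[0,0,0.01,0,0,0],[0,0,0.01,0,0,0],[0,0,0.01,0,0,0],[0,0.001,0.01,0,0,0],[0,0.001,0.01,0,0,0],[0,0.001,0.01,0,0,0],[0,0.002,0.01,0,0,0],[0,0.002,0.01,0,0,0],[0,0.002,0.01,0,0,0],[0,0.002,0.01,0,0,0]]]}}

```text
t: 4.47
tool_pos: [0.4832, -0.1519, 0.0123]
tcp_rot: [[-0.0, 0.001, 1.0], [0.0, 1.0, -0.001], [-1.0, 0.0, -0.0]]
wrist_force: [-1.0, -0.5, 0.8]
finger_gap: -0.003
```

```bash
python3 snap.py a2
```

```text
4.4667 [ 0.4832 -0.1519  0.0123] [-1.  -0.5  0.8]
```

View pics/a2s.png

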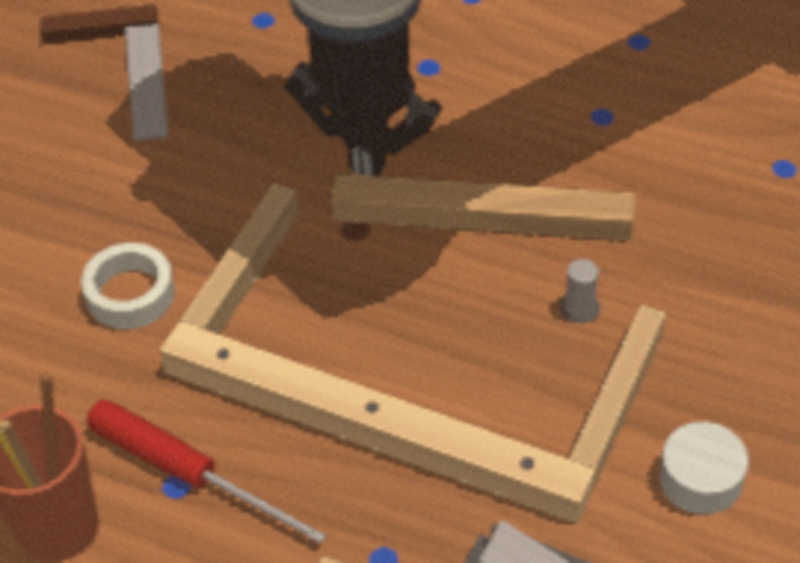

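```bash
cat > m.py <<'E'
import sys
from h import *
from bench import robot
K=np.array([[556.73483223,0,308.85710115],[0,556.73483223,241.58734671],[0,0,1]])
E=np.array([[-0.36265206,0.93179424,0.01558807,0.20709629],[-0.72802145,-0.29370706,0.61945213,0.40630211],[0.58178025,0.21329714,0.78487966,-1.60125315],[0,0,0,1]])
O=np.array([.6903,-.0508]);th=-.0235
X=np.array([np.cos(th),np.sin(th)]);Y=np.array([-X[1],X[0]])
def bay(p): d=np.array(p)-O; return np.array([d@X,d@Y])
def world(b): return O+b[0]*X+b[1]*Y
if __name__=='__main__':
    # args: FR FL BL BR as u,v in scene crop  (top face)
    s=800/270
    P=[ray(K,E,(140+(float(a.split(',')[0])+.5)/s-.5,140+(float(a.split(',')[1])+.5)/s-.5),.025)[:2] for a in sys.argv[1:5]]
    B=np.array([bay(p) for p in P]);print('FR FL BL BR bay',B.round(4).tolist())
    R=(B[0]+B[3])/2;L=(B[1]+B[2])/2;d=L-R
    print('R',R.round(4),'L',L.round(4),'C',((L+R)/2).round(4),'len',np.linalg.norm(d).round(4),'phi deg (right ahead +)',np.degrees(np.arctan2(-d[0],d[1])).round(1))
    print('tool bay',bay(robot.observe()['tool_pos'][:2]).round(4), 'C world',world((L+R)/2).round(4))
E
python3 m.py 333,202 632,215 634,194 335,178
```

```text
FR FL BL BR bay [[-0.1534, -0.1104], [-0.2346, 0.1117], [-0.2562, 0.1056], [-0.1771, -0.1203]]
R [-0.1653 -0.1153] L [-0.2454  0.1086] C [-0.2053 -0.0034] len 0.2378 phi deg (right ahead +) 19.7
tool bay [-0.2038 -0.106 ] C world [ 0.4849 -0.0493]
```

{"op": "apply_moves", "data": {"rows": [[[0,0.002,0.01,0,0,0],[0,0.003,0.01,0,0,0],[0,0.003,0.01,0,0,0],[0,0.003,0.01,0,0,0],[0,0.004,0.01,0,0,0],[0,0.004,0.01,0,0,0],[0,0.004,0.01,0,0,0],[0,0.004,0.01,0,0,0]]]}}

```text
t: 5.23
tool_pos: [0.5433, -0.1315, 0.0123]
tcp_rot: [[-0.0, 0.001, 1.0], [0.0, 1.0, -0.001], [-1.0, 0.0, -0.0]]
wrist_force: [-1.2, 0.5, 0.7]
finger_gap: 0.001
```

```bash
python3 snap.py a3
```

```text
5.2333 [ 0.5433 -0.1315  0.0123] [-1.2  0.5  0.7]
```

View pics/a3s.png

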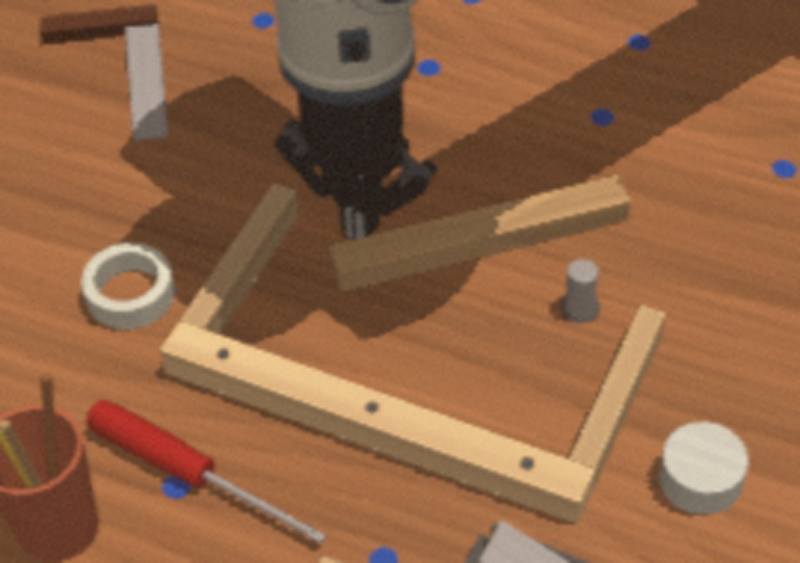

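```bash
python3 m.py 340,270 629,199 614,177 331,247
```

```text
FR FL BL BR bay [[-0.0931, -0.0747], [-0.2496, 0.1037], [-0.2671, 0.0846], [-0.111, -0.0912]]
R [-0.102  -0.0829] L [-0.2584  0.0942] C [-0.1802  0.0056] len 0.2362 phi deg (right ahead +) 41.4
tool bay [-0.1443 -0.0841] C world [ 0.5103 -0.041 ]
```

{"op": "apply_moves", "data": {"rows": [[[0,-0.0214,-0.0255,0,0,0],[0,0,0,-0.0556,0,0],[0,0,0,-0.0556,0,0],[0,0,0,-0.0556,0,0],[0,0,0,-0.0556,0,0],[0,0,0,-0.0556,0,0],[0,0,0,-0.0556,0,0],[0,0.03,0,0,0,0],[0,0.03,0,0,0,0],[0,0.03,0,0,0,0],[0,0.03,0,0,0,0],[0,0,0.01,0,0,0],[0,0,0.01,0,0,0],[0,0,0.01,0,0,0],[0,0,0.01,0,0,0],[0,0,0.008,0,0,0],[0,0,0.008,0,0,0],[0,0,0.008,0,0,0]]]}}

```text
t: 6.83
tool_pos: [0.5029, -0.048, 0.0123]
tcp_rot: [[-0.0, -0.643, 0.766], [-0.0, 0.766, 0.643], [-1.0, 0.0, -0.0]]
wrist_force: [-1.9, -2.2, 2.6]
finger_gap: 0.004
```

```bash
python3 snap.py a4
```

```text
6.8333 [ 0.5029 -0.048   0.0123] [-1.9 -2.2  2.6]
```

View pics/a4s.png

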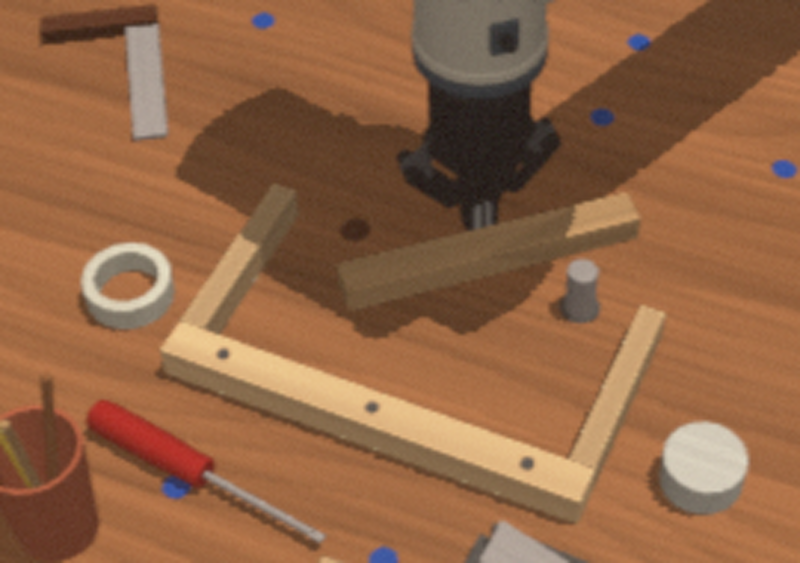

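```bash
python3 m.py 349,287 638,216 626,195 340,264
```

```text
FR FL BL BR bay [[-0.0808, -0.0611], [-0.2355, 0.1164], [-0.2527, 0.1001], [-0.0984, -0.0773]]
R [-0.0896 -0.0692] L [-0.2441  0.1082] C [-0.1668  0.0195] len 0.2353 phi deg (right ahead +) 41.0
tool bay [-0.1869 -0.0014] C world [ 0.524  -0.0274]
```

{"op": "apply_moves", "data": {"rows": [[[0,0,0.007,0,0,0],[0,0,0.007,0,0,0],[0,0,0.007,0,0,0],[0,0,0,0,0,0],[0,0,-0.0467,0,0,0],[0,0.042,0,0,0,0],[0,0.042,0,0,0,0],[0,0.042,0,0,0,0],[0,0.042,0,0,0,0],[0,0.042,0,0,0,0],[0,0,0,0,0,0]]]}}

```text
t: 7.85
tool_pos: [0.3816, 0.0627, 0.0124]
tcp_rot: [[-0.004, -0.644, 0.765], [0.0, 0.765, 0.644], [-1.0, 0.003, -0.003]]
wrist_force: [-1.3, -0.5, -0.1]
finger_gap: -0.001
```

{"op": "apply_moves", "data": {"rows": [[[0,0,0.027,0.0577,0,0],[0,0,0,0.0577,0,0],[0,0,0,0.0577,0,0],[0,0,0,0.0577,0,0],[0,0,0,0.0577,0,0],[0,0,0,0.0577,0,0],[0,0,0,0.0577,0,0],[0,0,0,0.0577,0,0],[0,0,0,0.0577,0,0],[0,0,0,0.0577,0,0],[0,0,0,0.0577,0,0],[0,0,0,0.0577,0,0],[0,0,0,0.0577,0,0],[0,0,0,0,0,0]]]}}

```text
t: 9.02
tool_pos: [0.4021, 0.0732, 0.0123]
tcp_rot: [[0.0, 0.77, 0.638], [0.0, 0.638, -0.77], [-1.0, 0.0, 0.0]]
wrist_force: [0.3, -0.3, 0.7]
finger_gap: -0.002
```

```bash
python3 snap.py a5
```

```text
9.0167 [0.4021 0.0732 0.0123] [ 0.3 -0.3  0.7]
```

View pics/a5s.png

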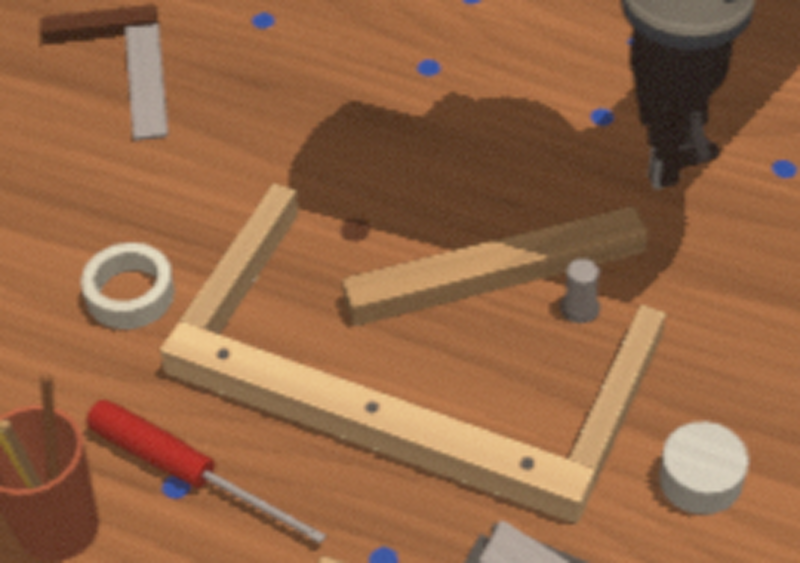

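View pics/a5.png

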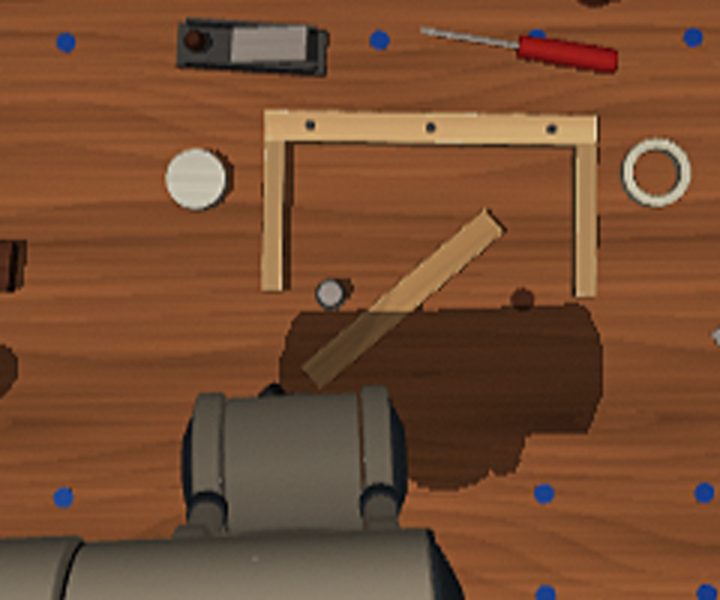

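```bash
cat > mt.py <<'E'
import sys
from m import *
Kt=np.array([[450.74226629,0,316.57055995],[0,450.74226629,235.16112556],[0,0,1]])
Et=np.array([[-7.56526504e-03,-9.99970837e-01,-1.04484570e-03,3.42251220e-02],[9.97900894e-01,-7.61680102e-03,6.43101133e-02,-5.78923785e-01],[-6.43161962e-02,-5.56129408e-04,9.97929415e-01,-1.32841951],[0,0,0,1]])
P=[]
for a in sys.argv[1:5]:
    u,v=map(float,a.split(','))
    P.append(ray(Kt,Et,(200+(u+.5)/3-.5,150+(v+.5)/3-.5),.025)[:2])
B=np.array([bay(p) for p in P]);print('FR FL BL BR bay',B.round(4).tolist())
R=(B[0]+B[3])/2;L=(B[1]+B[2])/2;d=L-R
ph=np.arctan2(-d[0],d[1]);n=np.array([np.cos(ph),np.sin(ph)]);t=np.array([-np.sin(ph),np.cos(ph)])
C=(L+R)/2;T=bay(robot.observe()['tool_pos'][:2])
print('R',R.round(4),'L',L.round(4),'C',C.round(4),'len',np.linalg.norm(d).round(4),'phi',np.degrees(ph).round(1))
print('tool bay',T.round(4),'tool rel rail n,t',((T-C)@n).round(4),((T-C)@t).round(4))
E
python3 mt.py 487,209 302,369 320,388 504,229
```

```text
FR FL BL BR bay [[-0.064, -0.0567], [-0.2254, 0.1242], [-0.2437, 0.1062], [-0.0837, -0.0737]]
R [-0.0738 -0.0652] L [-0.2345  0.1152] C [-0.1542  0.025 ] len 0.2416 phi 41.7
tool bay [-0.291   0.1172] tool rel rail n,t -0.0409 0.1599
```

{"op": "apply_moves", "data": {"rows": [[[0,0.0273,0,0,0,0],[0,0.0273,0,0,0,0],[0,0,0.01,0,0,0],[0,0,0.01,0,0,0],[0,0,0.01,0,0,0],[0,0,0.01,0,0,0],[0,0,0.01,0,0,0],[0,0,0.01,0,0,0],[0,0,0.01,0,0,0],[0,0,0.01,0,0,0],[0,0,0.01,0,0,0],[0,0,0.01,0,0,0],[0,0,0,0,0,0]]]}}

```text
t: 10.2
tool_pos: [0.4828, 0.041, 0.0123]
tcp_rot: [[0.001, 0.767, 0.642], [-0.0, 0.642, -0.767], [-1.0, 0.001, 0.001]]
wrist_force: [-0.7, 0.3, -0.6]
finger_gap: 0.001
```

```bash
python3 snap.py a6
```

```text
10.2 [0.4828 0.041  0.0123] [-0.7  0.3 -0.6]
```

View pics/a6s.png

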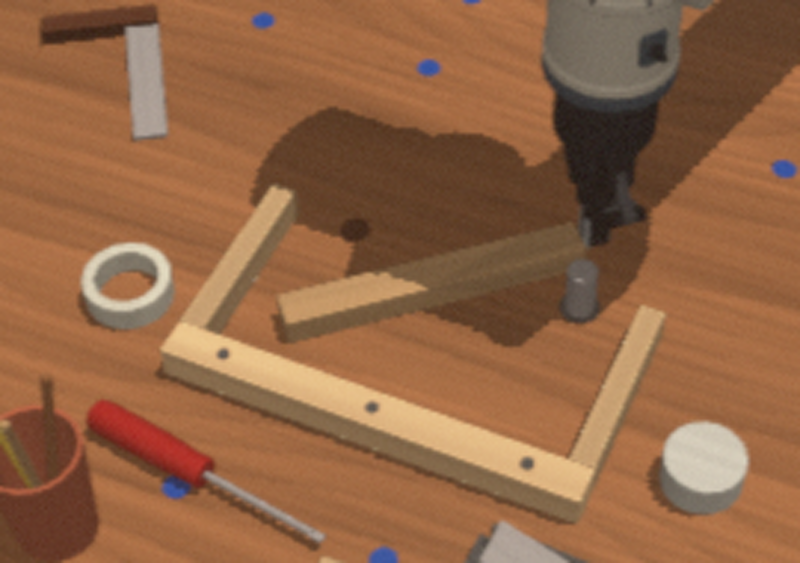

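View pics/a6.png

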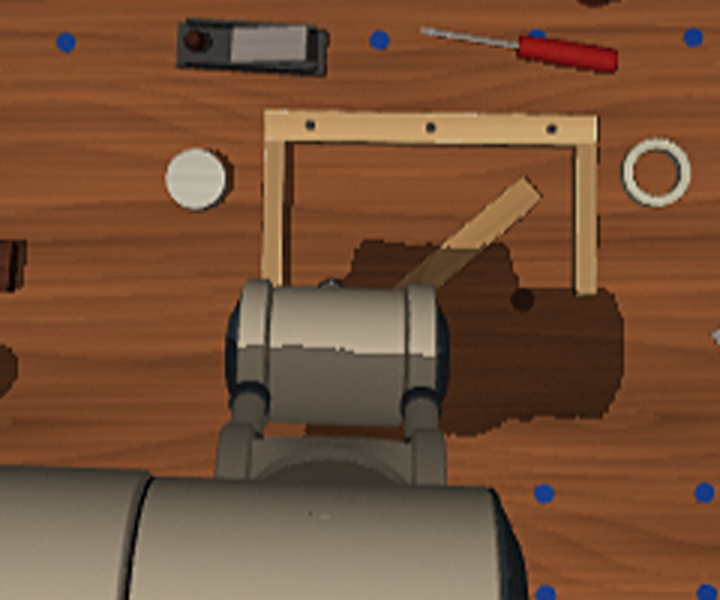

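{"op": "apply_moves", "data": {"rows": [[[-0.005,0,0,0,0,0],[0,0,0.01,0,0,0],[0,0,0.01,0,0,0],[0,0,0.01,0,0,0],[0,0,0.01,0,0,0],[0,0,0.008,0,0,0],[0,0,0.008,0,0,0],[0,0,0,0,0,0]]]}}

```text
t: 10.97
tool_pos: [0.5096, 0.0088, 0.016]
tcp_rot: [[0.001, 0.767, 0.642], [-0.0, 0.642, -0.767], [-1.0, 0.001, 0.001]]
wrist_force: [0.7, -0.2, -0.5]
finger_gap: -0.001
```

```bash
python3 snap.py a7
```

```text
10.9667 [0.5096 0.0088 0.016 ] [ 0.7 -0.2 -0.5]
```

View pics/a7s.png

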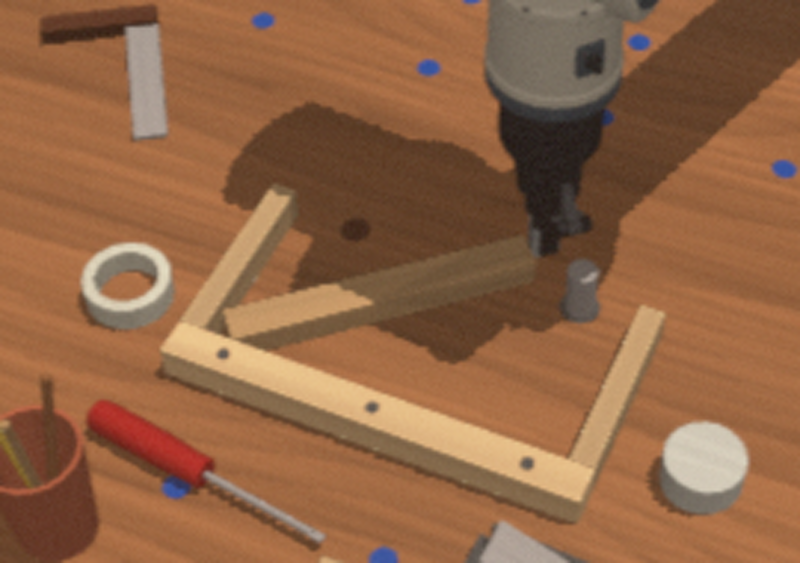

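View pics/a7.png

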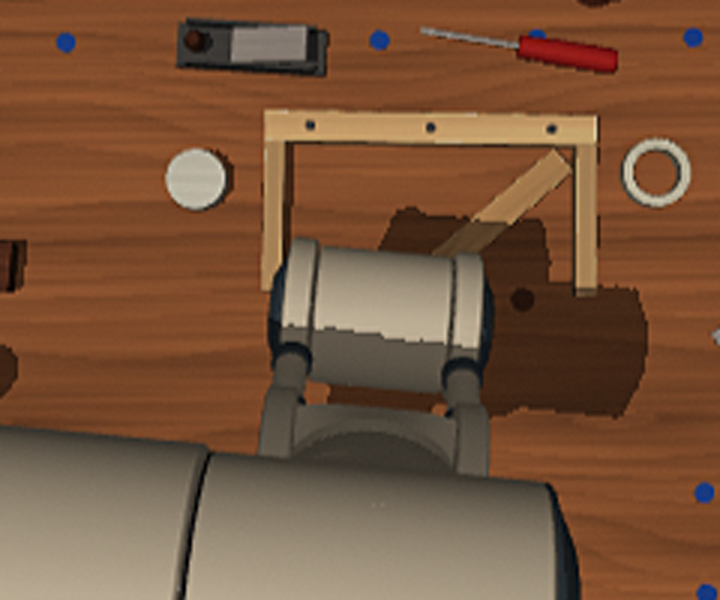

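```bash
python3 m.py 233,340 534,259 524,236 224,312
```

```text
FR FL BL BR bay [[-0.0016, -0.1177], [-0.1621, 0.0575], [-0.1806, 0.0416], [-0.0222, -0.1364]]
R [-0.0119 -0.127 ] L [-0.1713  0.0496] C [-0.0916 -0.0387] len 0.2379 phi deg (right ahead +) 42.1
tool bay [-0.183  0.056] C world [ 0.5978 -0.0874]
```

{"op": "apply_moves", "data": {"rows": [[[0,0,-0.0133,0,0,0],[0,-0.04,0,0,0,0],[0,-0.04,0,0,0,0],[0,0,0,-0.0596,0,0],[0,0,0,-0.0596,0,0],[0,0,0,-0.0596,0,0],[0,0,0,-0.0596,0,0],[0,0,0,-0.0596,0,0],[0,0,0,-0.0596,0,0],[0,0,0,-0.0596,0,0],[0,-0.032,0,0,0,0],[0,-0.032,0,0,0,0],[0.005,0,0.035,0,0,0],[0,0,0,0,0,0]]]}}

```text
t: 12.23
tool_pos: [0.4859, -0.07, 0.0123]
tcp_rot: [[0.004, 0.001, 1.0], [-0.001, 1.0, -0.001], [-1.0, -0.001, 0.004]]
wrist_force: [-0.0, 0.3, 0.9]
finger_gap: 0.002
```

```bash
python3 snap.py a8
```

```text
12.2333 [ 0.4859 -0.07    0.0123] [-0.   0.3  0.9]
```

View pics/a8s.png

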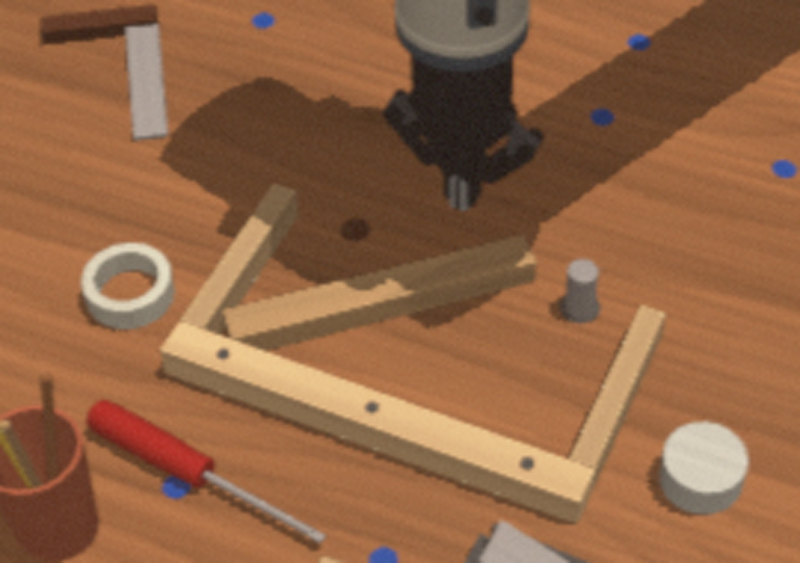

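{"op": "apply_moves", "data": {"rows": [[[0,0,0.014,0,0,0],[0,0,0.014,0,0,0],[0,0,0.014,0,0,0],[0,0,0.014,0,0,0],[0,0,0.014,0,0,0],[0,0,0.014,0,0,0],[0,0.008,0.009,0,0,0],[0,0.008,0.009,0,0,0],[0,0.008,0.009,0,0,0],[0,0.008,0.009,0,0,0],[0,0.008,0.009,0,0,0],[0,0,0,0,0,0]]]}}

```text
t: 13.33
tool_pos: [0.5805, -0.0376, 0.0124]
tcp_rot: [[0.001, -0.002, 1.0], [0.0, 1.0, 0.002], [-1.0, 0.0, 0.001]]
wrist_force: [0.5, 0.4, -0.6]
finger_gap: -0.003
```

```bash
python3 snap.py a9
```

```text
13.3333 [ 0.5805 -0.0376  0.0124] [ 0.5  0.4 -0.6]
```

View pics/a9s.png

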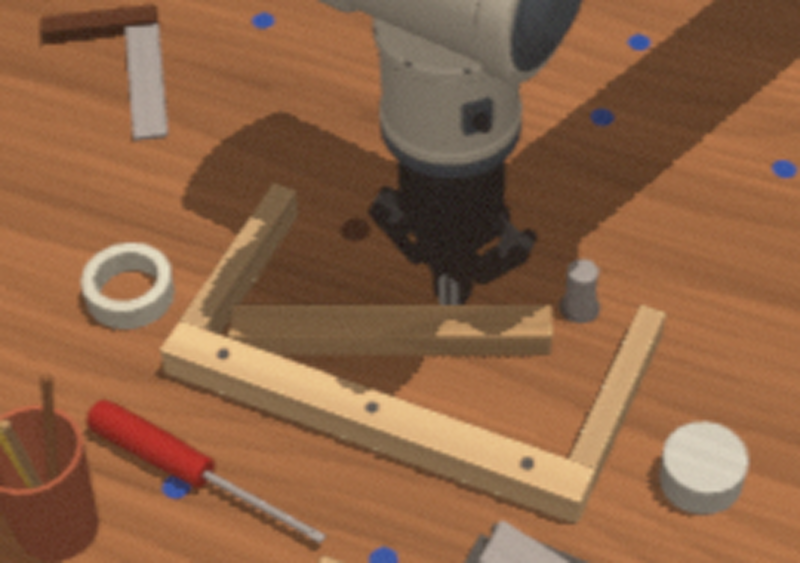

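```bash
python3 m.py 235,333 551,336 551,308 232,307
```

```text
FR FL BL BR bay [[-0.008, -0.1194], [-0.098, 0.0969], [-0.1226, 0.0872], [-0.0287, -0.1332]]
R [-0.0183 -0.1263] L [-0.1103  0.092 ] C [-0.0643 -0.0171] len 0.2369 phi deg (right ahead +) 22.8
tool bay [-0.1114  0.0096] C world [ 0.6256 -0.0664]
```

{"op": "apply_moves", "data": {"rows": [[[0,0.005,0.011,0,0,0],[0,0.005,0.011,0,0,0],[0,0.005,0.011,0,0,0],[0,0.005,0.011,0,0,0],[0,0.005,0.011,0,0,0],[0,0.002,0.009,0,0,0],[0,0.002,0.009,0,0,0],[0,0.002,0.006,0,0,0],[0,0,0,0,0,0]]]}}

```text
t: 14.18
tool_pos: [0.6394, -0.0155, 0.0123]
tcp_rot: [[0.001, -0.001, 1.0], [-0.0, 1.0, 0.001], [-1.0, -0.0, 0.001]]
wrist_force: [-0.6, 0.3, 0.7]
finger_gap: -0.001
```

```bash
python3 snap.py b1
```

```text
14.1833 [ 0.6394 -0.0155  0.0123] [-0.6  0.3  0.7]
```

View pics/b1s.png

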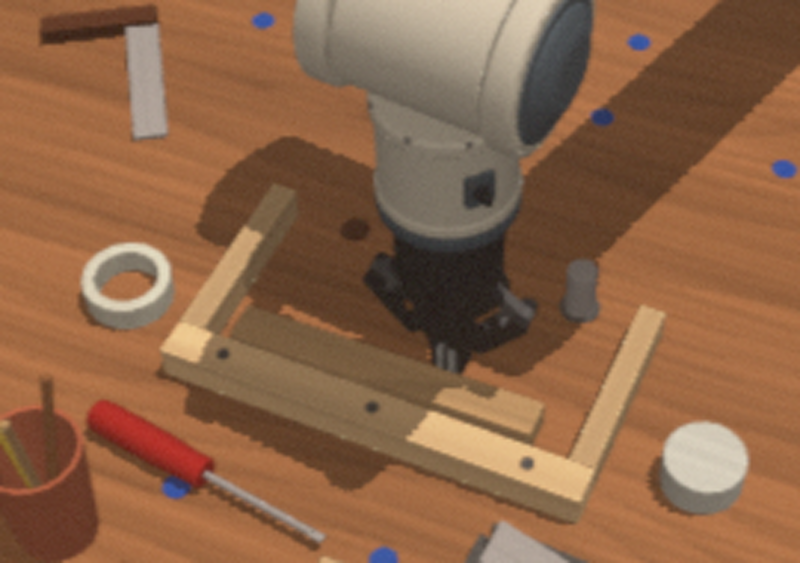

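View pics/b1.png

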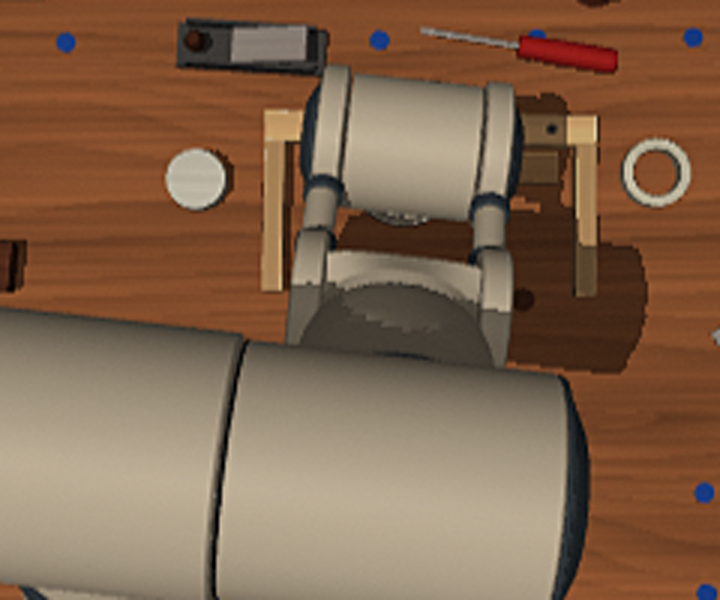

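{"op": "apply_moves", "data": {"rows": [[[0,0,0.004,0,0,0],[0,0,0.004,0,0,0],[0,0,0,0,0,0]]]}}

```text
t: 14.53
tool_pos: [0.6448, -0.0158, 0.0123]
tcp_rot: [[0.0, -0.001, 1.0], [-0.0, 1.0, 0.001], [-1.0, -0.0, 0.0]]
wrist_force: [-0.5, -0.6, -0.6]
finger_gap: -0.001
```

{"op": "apply_moves", "data": {"rows": [[[0,0,0.004,0,0,0],[0,0,0.003,0,0,0],[0,0,0,0,0,0]]]}}

```text
t: 14.78
tool_pos: [0.6498, -0.0158, 0.0123]
tcp_rot: [[-0.0, -0.001, 1.0], [-0.0, 1.0, 0.001], [-1.0, -0.0, -0.0]]
wrist_force: [-1.1, -0.6, 0.2]
finger_gap: 0.002
```

```bash
python3 snap.py b2
```

```text
14.7833 [ 0.6498 -0.0158  0.0123] [-1.1 -0.6  0.2]
```

View pics/b2s.png

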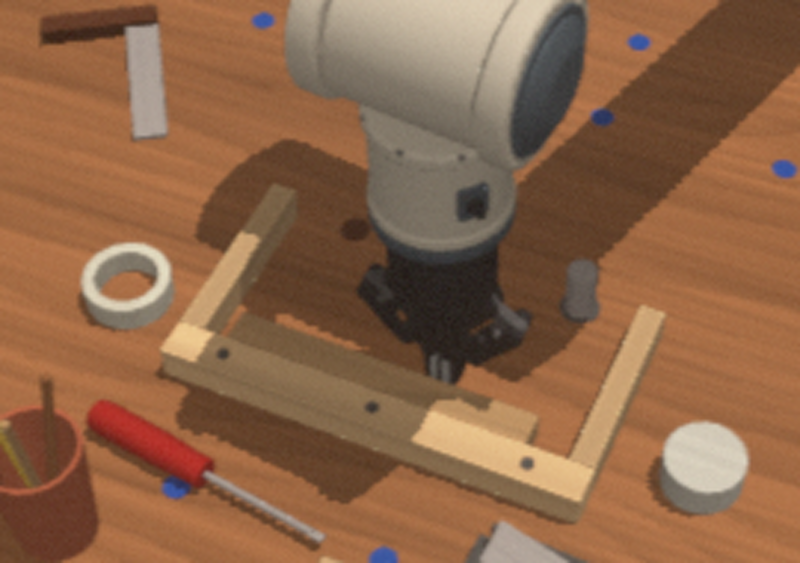

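{"op": "apply_moves", "data": {"rows": [[[0,0,0.003,0,0,0],[0,0,0,0,0,0]]]}}

```text
t: 15.05
tool_pos: [0.6499, -0.0157, 0.012]
tcp_rot: [[-0.004, -0.001, 1.0], [0.0, 1.0, 0.001], [-1.0, 0.0, -0.004]]
wrist_force: [-11.5, -1.2, 6.2]
finger_gap: 0.001
```

{"op": "apply_moves", "data": {"rows": [[[0,0,0.003,0,0,0],[0,0,0,0,0,0]]]}}

```text
t: 15.22
tool_pos: [0.65, -0.0156, 0.0118]
tcp_rot: [[-0.008, -0.001, 1.0], [0.0, 1.0, 0.001], [-1.0, 0.0, -0.008]]
wrist_force: [-23.1, -2.2, 15.8]
finger_gap: -0.002
```

{"op": "apply_moves", "data": {"rows": [[[0,0,-0.04,0,0,0],[0,-0.04,0,0,0,0],[0,-0.04,0,0,0,0],[0,-0.04,0,0,0,0],[0,-0.03,0,0,0,0],[0,0,0.01,0,0,0],[0,0,0.01,0,0,0],[0,0,0.004,0,0,0],[0,0,0.004,0,0,0],[0,0,0,0,0,0]]]}}

```text
t: 16.05
tool_pos: [0.6458, -0.1271, 0.0122]
tcp_rot: [[0.0, -0.002, 1.0], [0.0, 1.0, 0.002], [-1.0, -0.0, 0.0]]
wrist_force: [0.4, -0.4, 0.1]
finger_gap: -0.003
```

{"op": "apply_moves", "data": {"rows": [[[0,0,0.003,0,0,0],[0,0,0.003,0,0,0],[0,0,0,0,0,0]]]}}

```text
t: 16.3
tool_pos: [0.6472, -0.1272, 0.0119]
tcp_rot: [[-0.005, -0.002, 1.0], [0.001, 1.0, 0.002], [-1.0, 0.001, -0.005]]
wrist_force: [-13.5, 1.4, 7.7]
finger_gap: -0.0
```

```bash
python3 snap.py b3
```

```text
16.3 [ 0.6472 -0.1272  0.0119] [-13.5   1.4   7.7]
```

View pics/b3s.png

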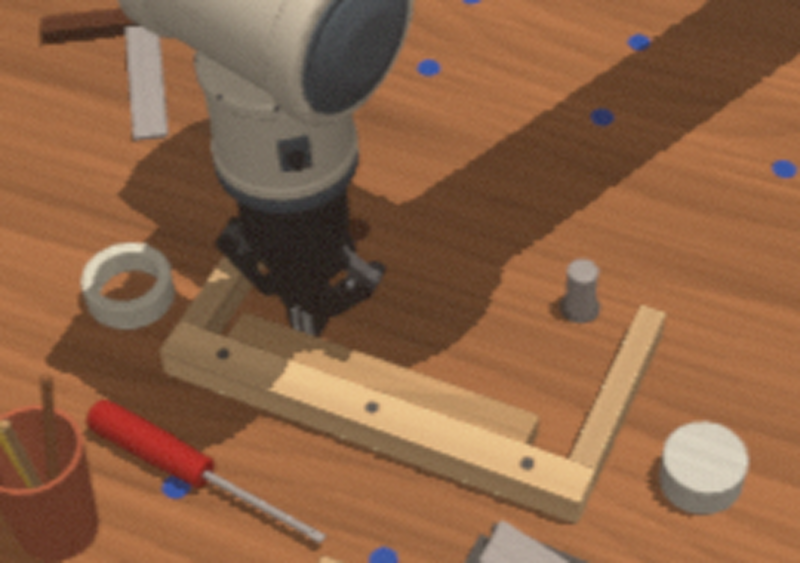

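{"op": "apply_moves", "data": {"rows": [[[0,0,-0.03,0,0,0],[0,0,-0.03,0,0,0],[-0.04,0,-0.02,0,0,0],[-0.04,0,-0.03,0,0,0],[-0.04,0,-0.03,0,0,0],[-0.04,0,-0.03,0,0,0],[-0.04,0,-0.03,0,0,0],[-0.02,0,-0.03,0,0,0],[0,-0.03,-0.03,0,0,0],[0,-0.03,-0.02,0,0,0],[0,-0.03,0,0,0,0],[0,-0.03,0,0,0,0],[0,0,0,0,0,0],[0,0,0,0,0,0]]]}}

```text
t: 17.57
tool_pos: [0.4396, -0.2189, 0.1773]
tcp_rot: [[0.0, 0.0, 1.0], [-0.0, 1.0, -0.0], [-1.0, -0.0, 0.0]]
wrist_force: [0.2, 0.3, 0.7]
finger_gap: -0.001
```

```bash
python3 snap.py b4
```

```text
17.5667 [ 0.4396 -0.2189  0.1773] [0.2 0.3 0.7]
```

View pics/b4.png

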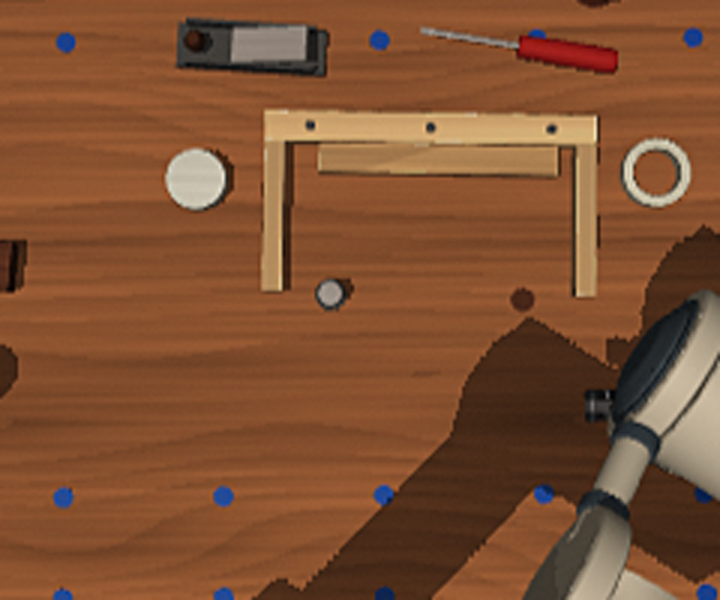

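View pics/b4s.png

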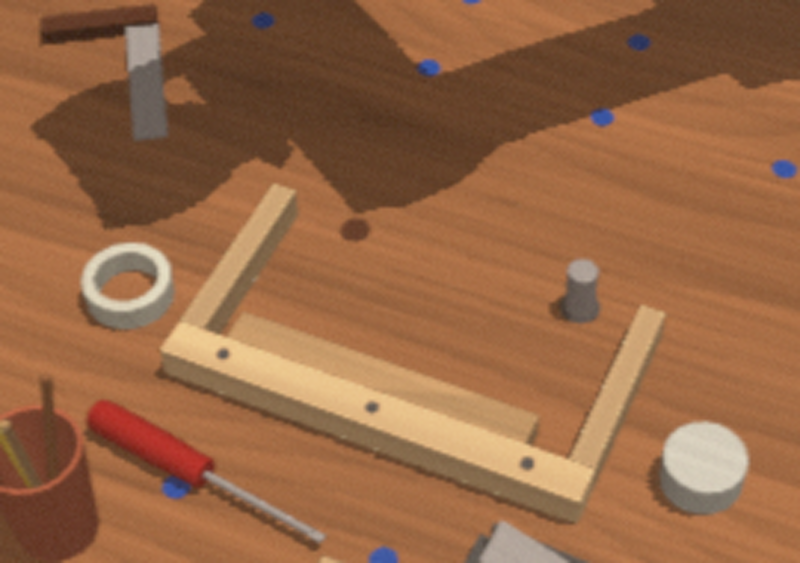

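```bash
python3 mt.py 558,147 318,143 319,173 557,178; python3 - <<'E'
import cv2,numpy as np
a=cv2.imread('pics/top0.png');b=cv2.imread('pics/b4_raw.png')
d=cv2.absdiff(a,b).max(2)
for n,(x,y,w,h) in dict(tin=(250,195,30,28),tape=(404,192,30,30),plane=(255,150,60,30),driver=(335,152,75,26),square=(435,250,65,58),offcut=(175,222,38,30)).items(): print(n,(d[y:y+h,x:x+w]>40).sum())
E
```

```text
FR FL BL BR bay [[-0.0008, -0.1268], [-0.0006, 0.1124], [-0.0306, 0.1109], [-0.0319, -0.126]]
R [-0.0164 -0.1264] L [-0.0156  0.1116] C [-0.016  -0.0074] len 0.238 phi -0.2
tool bay [-0.2468 -0.1727] tool rel rail n,t -0.2303 -0.166
tin 0
tape 0
plane 0
driver 0
square 2458
offcut 0
```

```bash
python3 -c "
from bench import robot
print(robot.close_job())"
```

```text
the job is handed in; nothing more can be done
None
```

The rail is in the bay, lying flat against the back fence between the two cheeks, and I handed the job in at about 18 s. It was never gripped.

**How it went in:** the post was on the left. With the fingertips shut I pushed the right end in first, to about 41°, and moved the rail forward by its back face. Then I slid it lengthwise past the post into the right-hand corner, and swung the left end in behind the post. Finally I pressed each side against the fence in turn; the highest force I read was about 28 N.

**Partway check:** with the rail angled, the right end was at x = -0.102 m and the left at -0.258 m, so the one-end-in condition was met.

**Last checks (overhead camera):**
- **Ends:** the right end is at x = -0.016 m and the left at -0.016 m; both should be between -0.024 and -0.010 m.
- **Position:** the rail's centre is at y = -0.007 m and its angle to the fence is -0.2°.
- **Arm:** it is clear of everything, with the tool about 0.18 m up.
- **Other items:** the tin, tape roll, plane, screwdriver and offcut show no change between the first and last overhead pictures.

The try square failed that picture comparison, most likely because the arm and its shadow cover it. In the last scene picture it sits where it was at the start. I did not re-measure the glue jar; after the first move from the start pose the arm stayed well away from it. Rail lengths measured in the pictures came out at 235–242 mm against the true 240, so the positions are good to a few millimetres.

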